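# Refit a swing arm on its spindle and drive pin

## Task

Pick the bored swing arm out of the sheet-metal tray by its dark grip block and lower it, held square so that it does not bind, over the station's tall rod. Swing it gently to and fro under light pressure, never forcing it, until its slot drops over the drive pin of the disc and the arm lies flat and fully home on the disc; then let go, with the grip block on the open side of the station away from its gearbox. Leave everything else where it is.

Things in the scene. Friction and masses are not known exactly. Their poses are not given: they have to be found in the camera images.
- swing_grip (a point): Swing arm, loose, 0.45-0.72 kg, aluminium: a bored boss, a cross plate 130 mm wide and 10 thick, and at the end a dark steel grip block. Point: middle of the block, 33 mm above the arm's underside. Block: 30 mm along the arm, 26 across, from 10 to 52 mm above the underside. z up; +x runs along the arm to the bore axis, 80 mm away. Mass centre about 31 mm from the block towards the bore.
- swing_bore (a point): Swing arm: centre of its bore at the arm's underside. The bore is upright, 17 mm in diameter and 30 mm long, through a boss 40 (along the arm) x 44 x 30 mm. Same axes as swing_grip: the grip block lies 80 mm towards -x.
- swing_slot (a point): Swing arm: centre, at its underside, of the slot right through the cross plate that takes the drive pin; 60 mm from the bore axis towards the grip block. 18 mm long along the arm, 11 mm across. The cross plate reaches from 5 mm beyond the bore axis to 75 mm towards the block, so off the slot it rides on the pin. Same axes as swing_grip.
- station: Fixed station: grey base plate 200 x 200 x 30 mm, origin at the centre of its underside, z up. From its centre rises the tall steel rod, through a dark steel disc. On its +x side, 100 to 156 mm from the rod, a green gearbox 62 mm high with a black handwheel that reaches 74 mm high. The -x side is open.
- seat (a point): On the rod axis, in the top face of the disc (radius 80 mm, 42 mm above the table, braked: does not turn); the arm's underside ends here. The drive pin stands on the disc 60 mm from the rod axis: 8 mm thick, 9 tall, its last 1 mm tapering to 6. Its angle is not measured: anywhere within 0.60 rad either side of the station's -x direction. Same axes as the station.
- rod_top (a point): Top of the station's fixed rod: 14 mm in diameter, tapering to 6 mm over its last 10 mm; 118 mm above the disc's top face. Same axes as the station.
Mind the look-alikes: they are no part of the job. Of the things like the part that bears swing_grip, leave any that is pink, turquoise or yellow; of the rest the larger one is meant.

How it is judged:
By the outcome, as a careful person would: the job done as asked, in the order asked, and still so for the second after the job is handed in, with the robot touching nothing.
It also fails if it takes over 67 s, if anything falls off the work surface, if the arm or the gripper's body presses on something with over 40 N, if the wrist force passes 120 N, or if a joint passes its speed limit or range.

## Robot

A 6-joint arm with a two-finger parallel gripper is mounted at the origin on the work surface. World frame = base frame: x ahead of the robot, y to its left, z up, the work surface at z = 0. Lengths are in m, angles in rad, forces in N, time in s.
With the tool pointing down it reaches from about 0.25 to 0.775 m from the base axis. Payload 4 kg.
Tool frame: the origin (TCP) lies at the very end of the fingers, on their centre line; the grasp point (between the pads) lies 19 mm behind it; y points along the fingers, x is the direction in which the jaws open and shut, and the axes are right-handed (so a half turn about y gives the same grasp; the last joint's range is limited). The gripper opens to 85 mm and grips with 20 to 120 N. Pads are 22 mm wide; open, the fingers measure 114 mm over their backs; the gripper's body (76 mm by 85 mm) begins 54 mm behind the grasp point. The pads swing forward as they close: fully open they stand 13 mm farther back than shut.
Start: joints at [1.237, 0.087, 1.371, -0, 1.684, -0.103], TCP at [0.126, 0.535, 0.231] pointing down, gripper open.
Joint ranges: [-3.1, 3.1], [-0.76, 2.03], [0.27, 2.55], [-1.08, 4.22], [0.17, 2.65], [-2.57, 2.57]. Speed limits (rad/s): [2.79, 2.79, 3.14, 3.14, 3.14, 3.14].

## Interface

Orientations are given as a unit quaternion [x, y, z, w].
In Python, from plant import robot, snapshot gives the robot as it stands.
- The arm moves only by the tool drive_tool, never from a script. Its argument "motion" is a list of rows, each a list of 3 entries, a list of its own where there are three numbers: the shift along the world's x, y, z in cm, then the turn, a rotation vector about the world's x, y, z in rad, then the closure in counts, from 0 (fully open) to 255 (shut). A call has 1 to 12 rows; each row is the pose to reach, as a shift and turn from the pose commanded when the call began; what a row does not reach only later rows make up. A row lasts 1/10 s, in which the tool goes at most 50 mm and 8.59 degrees, less where a joint would pass 70% of its speed; a pose out of reach is approached as far as the arm can. A call with a gripper value outside its range is refused whole. The fingers move at their own pace and stop on an object; the grip force is fixed at half the most. Time passes only in rows, so rows that repeat a pose let the fingers close. It gives the time, the measured TCP pose, the force and the opening at its end, in the units of the state.
- robot.read_state(): the state, without advancing time (a new reading comes with each control period).
- snapshot(name): name is "scene" or "top"; returns a dict with "image" (420x560x3 uint8, red, green, blue), "z_map" (420x560 float32, m along the optical axis (not along the pixel's ray), 0 where there is no reading), "fx", "fy", "cx", "cy" (pixels), "R" (3x3) and "t" (3): a world point X has camera coordinates R X + t. Camera axes: x right, y down, z forward; pixel columns grow to the right and rows downward; lengths in m; the calibration is good to about 2 mm. A picture is of the moment at which its call begins.
- robot.sign_off(): hands the job in, once; it reports no verdict.
The state is a dict: "clock": time; "joint_positions": joint angles; "dq": joint speeds; "joint_efforts": joint torques, N m; "tool_pos": TCP position; "eef_rot": TCP orientation; "ft_force": force on the tool from outside, world axes, zero at the start; "torque": the same for the moment, N m; "gripper_width": opening from 0.0 (shut) to 1.0 (fully open).
Only numpy, scipy, OpenCV 4.12 (cv2) and the standard library are available. Lean on these libraries where they do the work, as an engineer would, in place of code of your own. Each camera call takes 0.05 s, during which the arm holds its last target. There are 200 camera calls.

## Working session

There is one attempt and no reset: what is moved stays moved. The work goes in short steps, Python scripts to look and compute and a tool call to move; the robot and the scene stay as the last step left them, time stands still between calls to the robot, and variables do not carry over. Pictures are saved under pics/ and viewed, about 8 in all and at most 12, crops included, and the job is handed in when it is done.

Besides the shell and the picture viewer there is one more tool, called after "Request:" in YAML: its name, and indented under it one key for each argument. drive_tool: Moves the arm, as the interface text tells. Its arguments: {"type":"object","properties":{"motion":{"type":"array"}},"required":["motion"]}

```bash
ls; mkdir -p pics
cat > h.py <<'E'
import numpy as np, cv2
from plant import robot, snapshot
def snap(n):
    s=snapshot(n); np.savez(f'/tmp/{n}.npz',**s); return s
def load(n): return dict(np.load(f'/tmp/{n}.npz'))
def ray(s,u,v,z):
    "world point on plane z through pixel"
    d=s['R'].T@np.array([(u-s['cx'])/s['fx'],(v-s['cy'])/s['fy'],1]); c=-s['R'].T@s['t']
    return c+d*(z-c[2])/d[2]
def cloud(s):
    H,W=s['z_map'].shape; u,v=np.meshgrid(np.arange(W),np.arange(H)); z=s['z_map']
    P=np.stack([(u-s['cx'])/s['fx']*z,(v-s['cy'])/s['fy']*z,z],-1)
    return (P-s['t'])@s['R']
def proj(s,X):
    c=s['R']@np.array(X)+s['t']; return s['fx']*c[0]/c[2]+s['cx'],s['fy']*c[1]/c[2]+s['cy']
def save(im,n,k=1):
    cv2.imwrite(f'pics/{n}.png',cv2.cvtColor(cv2.resize(im,None,fx=k,fy=k,interpolation=cv2.INTER_CUBIC),cv2.COLOR_RGB2BGR))
E
python3 - <<'E'
from h import *
a=snap('scene');b=snap('top')
save(a['image'],'s0',1.4);save(b['image'],'t0',1.4)
print(robot.read_state())
for s in(a,b): print(-s['R'].T@s['t'],s['R'].round(2).tolist(),s['fx'])
E
```

```text
pics
{'clock': 0.1, 'joint_positions': array([ 1.23690121e+00,  8.78847328e-02,  1.37212573e+00, -2.54855367e-05,
        1.68357677e+00, -1.03088271e-01]), 'dq': array([-0.00027218, -0.00104381, -0.00231173,  0.00011684,  0.00166324,
        0.00066217]), 'joint_efforts': array([ 2.70624063e-03, -3.53012037e+01, -3.14220464e+01,  3.85505678e-05,
        7.85735494e-03, -2.06561373e-05]), 'tool_pos': array([0.12567852, 0.53498872, 0.2302427 ]), 'eef_rot': array([ 0.55463453,  0.43850942, -0.43968955, -0.55386201]), 'ft_force': array([0.224301  , 0.81898143, 0.77497987]), 'torque': array([ 0.03351301, -0.00627623,  0.00354   ]), 'gripper_width': 1.0004903962517602}
[ 1.16398823 -0.04267221  1.10603281] [[-0.23, 0.97, 0.0], [0.8, 0.19, -0.57], [-0.55, -0.13, -0.82]] 399.6327857811457
[ 0.37524982 -0.20701904  1.14257525] [[-0.01, -1.0, -0.01], [-0.99, 0.01, -0.1], [0.1, 0.01, -0.99]] 386.32924572010967
```

View pics/s0.png

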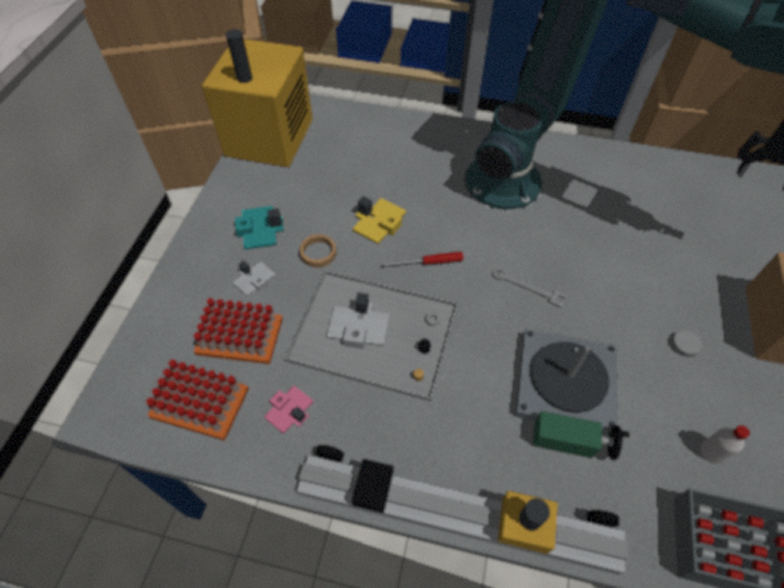

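View pics/t0.png

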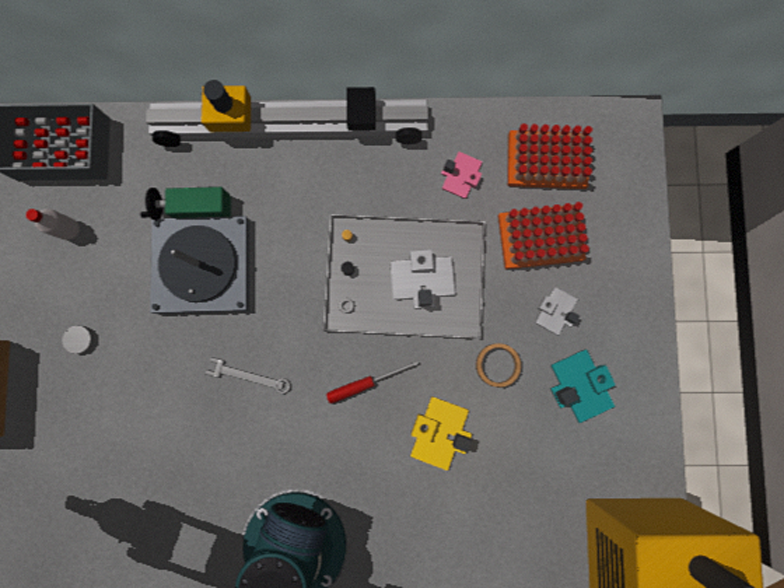

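The candidates, in display pixels of the top view, are the grey arm in the tray (422,280), a small grey one (558,310), pink (462,175), turquoise (583,385) and yellow (443,433). With the coloured ones ruled out, the larger grey one, in the tray, is the one I want. The station disc is at (198,263), the pin at about (191,291), and the gearbox at (196,201), on the +x side.

Run:
```python
from h import *
a=load('scene');b=load('top')
im=b['image']; tr=im[150:245,230:350]; st=im[130:230,100:185]
o=np.zeros((600,800,3),np.uint8)
A=cv2.resize(tr,None,fx=3.6,fy=3.6,interpolation=2);B=cv2.resize(st,None,fx=4,fy=4,interpolation=2)
o[:A.shape[0],:A.shape[1]]=A;o[:B.shape[0],440:440+B.shape[1]]=B
save(o,'c0')
for nm,s in(('top',b),('scene',a)):
    P=cloud(s);ok=s['z_map']>0;g=s['image'].astype(int);x,y,z=P[...,0],P[...,1],P[...,2]
    def rep(n,m):
        m=m&ok; q=P[m]
        if len(q)>2: 
            r=cv2.minAreaRect((q[:,:2]*1000).astype(np.float32)); print(nm,n,len(q),'med',np.median(q,0).round(4),'rect',np.round(r[0],1),np.round(r[1],1),round(r[2],1))
    c=ray(b,422/1.4,280/1.4,.03); n=(abs(x-c[0])<.11)&(abs(y-c[1])<.11)
    rep('tray floor',n&(z<.006)&(z>-.005))
    rep('plate',n&(z>.008)&(z<.018)&(g.min(-1)>130))
    rep('boss',n&(z>.026)&(z<.038))
    rep('block',n&(z>.046)&(z<.062))
    d=ray(b,198/1.4,263/1.4,.042); n=(abs(x-d[0])<.11)&(abs(y-d[1])<.11)
    rep('base',n&(z>.024)&(z<.036)); rep('disc',n&(z>.038)&(z<.045)&(np.hypot(x-d[0],y-d[1])<.09)&(g.max(-1)<100)); rep('rod',n&(z>.07)&(z<.2)&(np.hypot(x-d[0],y-d[1])<.05)); rep('rodtop',n&(z>.145)&(np.hypot(x-d[0],y-d[1])<.05))
    e=ray(b,196/1.4,201/1.4,.062); rep('gearbox',(abs(x-e[0])<.06)&(abs(y-e[1])<.08)&(g[...,1]>g[...,0]+25)&(z>.055)&(z<.068))
```

```text
top tray floor 3881 med [ 0.5213 -0.2673  0.0018] rect [ 534.8 -265.4] [220.  219.8] 89.9
top plate 964 med [ 0.5377 -0.2532  0.012 ] rect [ 525.5 -253.9] [190.7 200.4] 89.7
top boss 186 med [ 0.5759 -0.2618  0.0316] rect [ 540.4 -264. ] [115.4  43.8] 1.9
top block 97 med [ 0.497  -0.268   0.0537] rect [ 497.1 -266.8] [25.4 29. ] 89.5
top base 2262 med [0.5633 0.1889 0.0288] rect [577.9 204.3] [206.5 201.8] 0.9
top disc 1954 med [0.572  0.2    0.0409] rect [575.  203.7] [156.3 155.7] 0.6
top rod 82 med [0.5726 0.1998 0.1247] rect [573.4 201.9] [10.4 13.6] 56.3
top rodtop 23 med [0.5742 0.202  0.1535] rect [574.1 202.5] [ 8.7 11.9] 56.0
top gearbox 733 med [0.7021 0.2048 0.0605] rect [702.6 205.1] [ 53.4 116.9] 0.8
scene tray floor 2771 med [ 0.5487 -0.2588  0.0021] rect [ 534.9 -265.4] [219.6 219.9] 0.0
scene plate 628 med [ 0.5385 -0.2529  0.0121] rect [ 533.9 -265.6] [ 98.7 129.2] 4.8
scene boss 182 med [ 0.575  -0.2634  0.0321] rect [ 544.1 -264.3] [117.   44.4] 3.4
scene block 76 med [ 0.5029 -0.2672  0.0534] rect [ 500.6 -266.9] [30.3 25.6] 5.4
scene base 1821 med [0.5998 0.1838 0.0294] rect [579.1 204.7] [208.1 200.6] 1.2
scene disc 1836 med [0.5831 0.2016 0.0413] rect [576.3 204.5] [157.3 159.2] 43.7
scene rod 99 med [0.5808 0.2025 0.1219] rect [579.3 202.9] [13.9 10.5] 63.5
scene rodtop 25 med [0.5781 0.2036 0.1537] rect [577.8 204.3] [11.5  9.5] 44.8
scene gearbox 800 med [0.7055 0.2061 0.061 ] rect [704.6 206.3] [ 54.7 117.2] 1.5
```

View pics/c0.png

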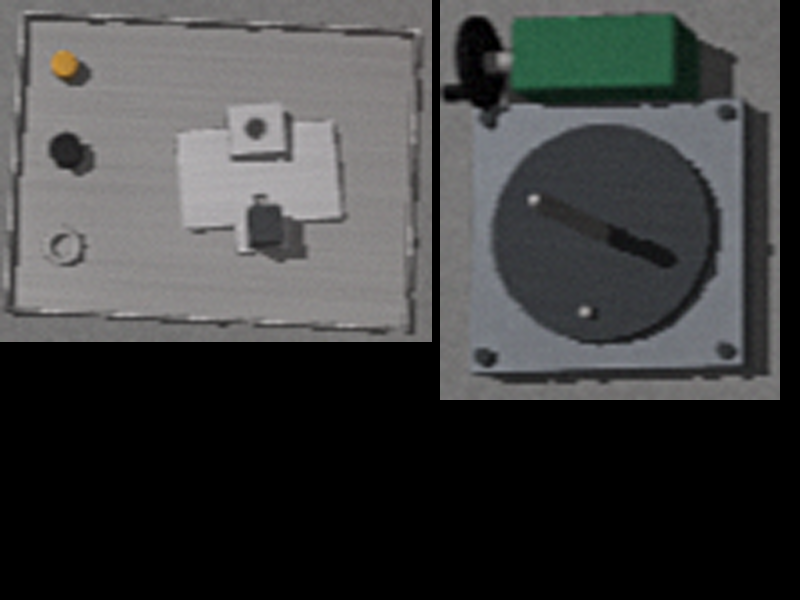

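The crop confirms it: grey arm with its bore at crop (256,127) and its block at (265,226), lying in the tray. On the station, the rod top is at (534,199) and the pin at (585,312).

Run:
```python
from h import *
from scipy.spatial.transform import Rotation as Ro
a=load('scene');b=load('top')
f=lambda u,v,x0,y0,k:((u+.5)/k-.5+x0,(v+.5)/k-.5+y0)
bo=ray(b,*f(256,127,230,150,3.6),.032); bl=ray(b,*f(265,226,230,150,3.6),.054)
rt=ray(b,*f(534-440,199,100,130,4),.16); pin=ray(b,*f(585-440,312,100,130,4),.051)
print('bore',bo,'block',bl,np.linalg.norm((bo-bl)[:2]),'yaw',np.arctan2(*(bo-bl)[1::-1]))
print('rodtop',rt,'pin',pin)
for c in(rt,[.576,.204,.04]):
    d=np.array(c)-pin; print('pin-rod',np.hypot(*d[:2]),'yaw',np.arctan2(d[1],d[0]))
# yaw of plate: edges in both views
for s in(a,b):
    P=cloud(s);g=s['image'].astype(int)
    n=(abs(P[...,0]-.535)<.07)&(abs(P[...,1]+.266)<.08)&(P[...,2]>.0085)&(P[...,2]<.018)
    q=(P[n][:,:2]*1000).astype(np.float32);print(cv2.minAreaRect(q),len(q))
st=robot.read_state();R=Ro.from_quat(st['eef_rot']).as_matrix();print('tool x',R[:,0],'tool y',R[:,1],'jaw yaw',np.arctan2(R[1,0],R[0,0]))
```

```text
bore [ 0.57880199 -0.26395015  0.032     ] block [ 0.49573126 -0.26875572  0.054     ] 0.08320961123331447 yaw 0.0577846980114874
rodtop [0.57464589 0.20260489 0.16      ] pin [0.51441614 0.20878082 0.051     ]
pin-rod 0.06054556567926844 yaw -0.10218237760456067
pin-rod 0.06176915471916102 yaw -0.07747563436511018
((541.1703491210938, -269.3918151855469), (118.87728881835938, 140.1345977783203), 5.068661212921143) 735
((533.1431274414062, -261.9659729003906), (136.06410217285156, 104.71768951416016), 89.759521484375) 1005
tool x [ 0.22876519  0.97347961 -0.0019866 ] tool y [-6.29748861e-04 -1.89272220e-03 -9.99998011e-01] jaw yaw 1.3399868185254915
```

Request:
drive_tool:
  motion:
    - [[37,-80,0],[0,0,-1.28],75]
    - [[37,-80,0],[0,0,-1.28],75]
    - [[37,-80,0],[0,0,-1.28],75]
    - [[37,-80,0],[0,0,-1.28],75]
    - [[37,-80,0],[0,0,-1.28],75]
    - [[37,-80,0],[0,0,-1.28],75]
    - [[37,-80,0],[0,0,-1.28],75]
    - [[37,-80,0],[0,0,-1.28],75]
    - [[37,-80,0],[0,0,-1.28],75]
    - [[37,-80,0],[0,0,-1.28],75]
    - [[37,-80,0],[0,0,-1.28],75]
    - [[37,-80,0],[0,0,-1.28],75]

```text
clock: 1.3
tool_pos: [0.3778, -0.0112, 0.2311]
eef_rot: [-0.707, -0.021, 0.021, 0.707]
ft_force: [0.7, 0.6, -0.1]
gripper_width: 0.706
```

Request:
drive_tool:
  motion:
    - [[12,-25.6,-2],[0,0,0],75]
    - [[12,-25.6,-2],[0,0,0],75]
    - [[12,-25.6,-2],[0,0,0],75]
    - [[12,-25.6,-2],[0,0,0],75]
    - [[12,-25.6,-2],[0,0,0],75]
    - [[12,-25.6,-2],[0,0,0],75]
    - [[12,-25.6,-10],[0,0,0],75]
    - [[12,-25.6,-12],[0,0,0],75]
    - [[12,-25.6,-12],[0,0,0],75]
    - [[12,-25.6,-12],[0,0,0],75]

```text
clock: 2.3
tool_pos: [0.4969, -0.2646, 0.1105]
eef_rot: [-0.706, -0.02, 0.022, 0.707]
ft_force: [0.6, -0.7, 0.1]
gripper_width: 0.704
```

Run:
```python
from h import *
from scipy.spatial.transform import Rotation as Ro
a=snap('scene');b=snap('top')
A=cv2.resize(a['image'][150:270,190:320],None,fx=4,fy=4,interpolation=2);B=cv2.resize(b['image'][145:245,230:350],None,fx=3.3,fy=4,interpolation=2)[:480,:280*3]
o=np.zeros((480,800,3),np.uint8);o[:,:520]=A;B=cv2.resize(b['image'][150:270,265:335],None,fx=4,fy=4,interpolation=2);o[:,520:]=B
save(o,'c1')
st=robot.read_state();print(st['tool_pos'],Ro.from_quat(st['eef_rot']).as_matrix()[:,0],st['joint_positions'])
for s,n in((a,'scene'),(b,'top')):print(n,proj(s,st['tool_pos']))
```

```text
[ 0.49979448 -0.26630304  0.11532545] [0.99815996 0.06038819 0.005474  ] [-5.89687614e-01  1.69098860e-01  1.51194339e+00  2.51635416e-05
  1.45369265e+00 -6.50105024e-01]
scene (np.float64(257.72973324941995), np.float64(201.95363429955583))
top (np.float64(303.57172704313257), np.float64(208.38394309006023))
```

View pics/c1.png

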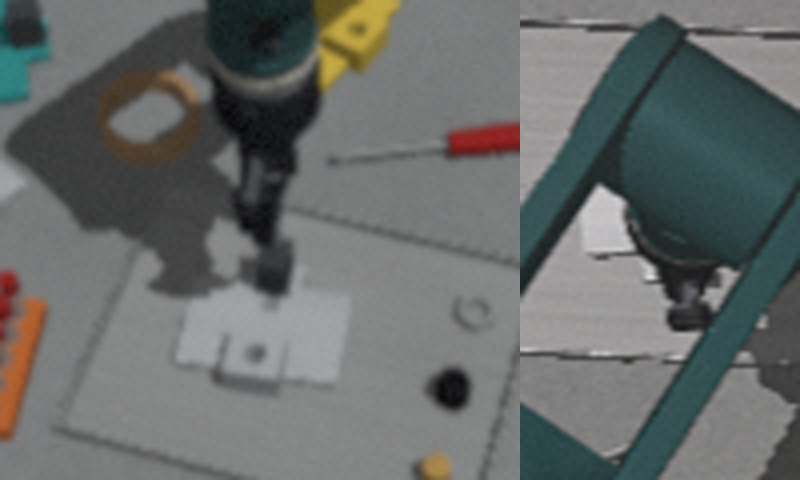

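The fingers straddle the block: the block is at (272,262) in the scene half, directly under the finger tips. Next I go down and close.

Request:
drive_tool:
  motion:
    - [[0,0,-3],[0,0,0],75]
    - [[0,0,-6],[0,0,0],75]
    - [[0,0,-8],[0,0,0],75]
    - [[0,0,-8.7],[0,0,0],75]
    - [[0,0,-8.7],[0,0,0],75]
    - [[0,0,-8.7],[0,0,0],75]
    - [[0,0,-8.7],[0,0,0],75]

```text
clock: 3.1
tool_pos: [0.4993, -0.2661, 0.0269]
eef_rot: [0.708, 0.023, -0.02, -0.706]
ft_force: [1.5, 0.2, 0.2]
gripper_width: 0.705
```

Request:
drive_tool:
  motion:
    - [[0,0,-0.9],[0,0,0],75]
    - [[0,0,-0.9],[0,0,0],100]
    - [[0,0,-0.9],[0,0,0],130]
    - [[0,0,-0.9],[0,0,0],160]
    - [[0,0,-0.9],[0,0,0],200]
    - [[0,0,-0.9],[0,0,0],255]
    - [[0,0,-0.9],[0,0,0],255]
    - [[0,0,-0.9],[0,0,0],255]
    - [[0,0,-0.9],[0,0,0],255]
    - [[0,0,-0.9],[0,0,0],255]

```text
clock: 4.1
tool_pos: [0.4981, -0.2652, 0.0155]
eef_rot: [0.707, 0.022, -0.021, -0.707]
ft_force: [2.5, 0.3, -0.7]
gripper_width: 0.342
```

Request:
drive_tool:
  motion:
    - [[0,0,0.5],[0,0,0],255]
    - [[0,0,1.5],[0,0,0],255]
    - [[0,0,3.5],[0,0,0],255]
    - [[0,0,7],[0,0,0],255]
    - [[0,0,11],[0,0,0],255]
    - [[0,0,15],[0,0,0],255]
    - [[0,0,19],[0,0,0],255]
    - [[0,0,21.5],[0,0,0],255]
    - [[0,0,22],[0,0,0],255]
    - [[0,0,22],[0,0,0],255]
    - [[0,0,22],[0,0,0],255]

```text
clock: 5.2
tool_pos: [0.4965, -0.2645, 0.2324]
eef_rot: [-0.706, -0.02, 0.023, 0.708]
ft_force: [-0.1, -0.2, -7.1]
gripper_width: 0.344
```

```bash
cat >> h.py <<'E'
def st():
    from scipy.spatial.transform import Rotation as Ro
    s=robot.read_state();X=Ro.from_quat(s['eef_rot']).as_matrix()
    print('t',round(s['clock'],2),'tcp',s['tool_pos'].round(4),'jaw',X[:,0].round(4),'down',X[:,1].round(4),'F',s['ft_force'].round(1),'M',s['torque'].round(2),'w',round(s['gripper_width'],3)); return s
E
python3 - <<'E'
from h import *
a=snap('scene');s=st();save(cv2.resize(a['image'][120:270,180:400],None,fx=3.5,fy=3.5,interpolation=2),'c2')
P=cloud(a);t=s['tool_pos']
n=(abs(P[...,0]-.55)<.12)&(abs(P[...,1]+.265)<.1)
for lo,hi,k in((t[2]-.02,t[2]+.006,'plate'),(t[2]+.009,t[2]+.025,'boss')):
    m=n&(P[...,2]>lo)&(P[...,2]<hi)&(a['image'].min(-1)>120);q=P[m]
    if len(q)>5:
        c=np.c_[q[:,:2],np.ones(len(q))];print(k,len(q),np.median(q,0),'plane',np.linalg.lstsq(c,q[:,2],rcond=None)[0],cv2.minAreaRect((q[:,:2]*1e3).astype(np.float32)))
print(proj(a,t))
E
```

```text
t 5.25 tcp [ 0.4964 -0.2645  0.232 ] jaw [ 0.9982  0.0598 -0.005 ] down [-0.0052  0.0033 -1.    ] F [ 0.1 -0.2 -7.2] M [0.04 0.23 0.01] w 0.346
plate 742 [ 0.54424417 -0.24026351  0.2288497 ] plane [-0.00508178  0.00047797  0.23167792] ((538.8657836914062, -264.4576416015625), (116.02570343017578, 130.2046356201172), 3.681147336959839)
boss 181 [ 0.57586195 -0.26167911  0.24818049] plane [ 0.00842262 -0.01901366  0.23836472] ((577.2381591796875, -262.02667236328125), (41.7936897277832, 44.827186584472656), 5.172737121582031)
(np.float64(256.89910153793613), np.float64(177.07577659568895))
```

View pics/c2.png

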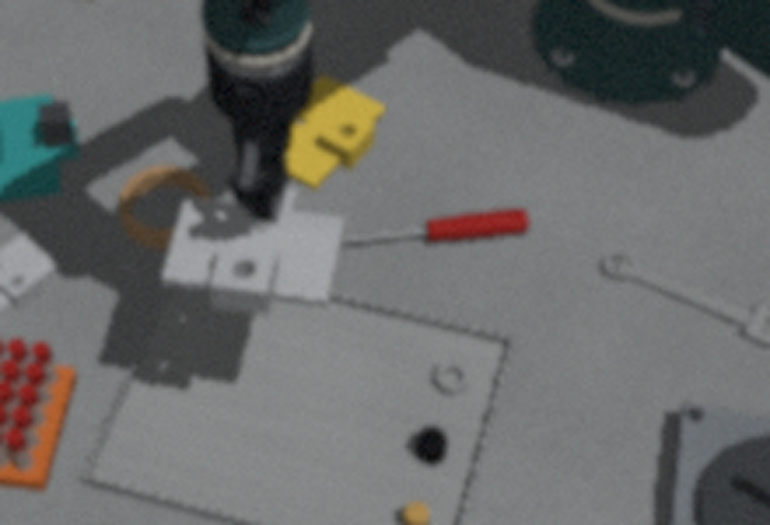

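The arm is held level and square, with the block in the jaws and the bore at crop (245,268). Next I carry it to just short of the rod, so both show in the same view.

Request:
drive_tool:
  motion:
    - [[0,2,0.5],[0,0,0],255]
    - [[-1,5,1],[0,0,-0.02],255]
    - [[-2,9,1],[0,0,-0.04],255]
    - [[-3,14,1],[0,0,-0.06],255]
    - [[-4,19,1],[0,0,-0.08],255]
    - [[-5,24,1],[0,0,-0.1],255]
    - [[-6,29,1],[0,0,-0.12],255]
    - [[-6,34,1],[0,0,-0.14],255]
    - [[-6,39,1],[0,0,-0.15],255]
    - [[-6,43,1],[0,0,-0.15],255]
    - [[-6,46,1],[0,0,-0.15],255]
    - [[-6,47.5,1],[0,0,-0.15],255]

```text
clock: 6.45
tool_pos: [0.4361, 0.2123, 0.2428]
eef_rot: [0.707, -0.032, 0.029, -0.706]
ft_force: [0.1, -1.2, -5.8]
gripper_width: 0.342
```

Request:
drive_tool:
  motion:
    - [[0,0,0],[0,0,0],255]
    - [[0,0,0],[0,0,0],255]
    - [[0,0,0],[0,0,0],255]

```text
clock: 6.75
tool_pos: [0.4376, 0.2086, 0.2447]
eef_rot: [0.707, -0.033, 0.032, -0.706]
ft_force: [-0.7, 0.3, -5.0]
gripper_width: 0.343
```

Run:
```python
from h import *
a=snap('scene');b=snap('top');s=st();t=s['tool_pos']
o=np.zeros((600,800,3),np.uint8)
o[:,:480]=cv2.resize(a['image'][200:320,350:446],None,fx=5,fy=5,interpolation=2)
B=cv2.resize(b['image'][130:250,100:164],None,fx=5,fy=5,interpolation=2);o[:,480:]=B
save(o,'c3')
P=cloud(a);n=(abs(P[...,0]-t[0]-.06)<.12)&(abs(P[...,1]-.205)<.1)
for lo,hi,k in((t[2]-.012,t[2]+.005,'plate'),(t[2]+.009,t[2]+.025,'boss')):
    m=n&(P[...,2]>lo)&(P[...,2]<hi)&(a['image'].min(-1)>100);q=P[m]
    print(k,len(q),np.median(q,0),cv2.minAreaRect((q[:,:2]*1e3).astype(np.float32)))
print([np.round(proj(a,X),1) for X in ((.576,.2035,.16),t+[.0797,-.0072,.017])])
```

```text
t 6.85 tcp [0.4379 0.2087 0.2452] jaw [ 9.958e-01 -9.190e-02 -1.000e-04] down [-1.e-04 -4.e-04 -1.e+00] F [ 0.6 -0.1 -6.4] M [-0.    0.19  0.03] w 0.342
plate 744 [0.48587859 0.22927909 0.24152709] ((489.1711120605469, 201.2898712158203), (131.17703247070312, 98.27285766601562), 84.71431732177734)
boss 216 [0.51656094 0.19893122 0.26123831] ((498.9076843261719, 200.6608428955078), (44.91697311401367, 81.45850372314453), 84.32339477539062)
[array([418.6, 248.3]), array([430.3, 209.2])]
```

View pics/c3.png

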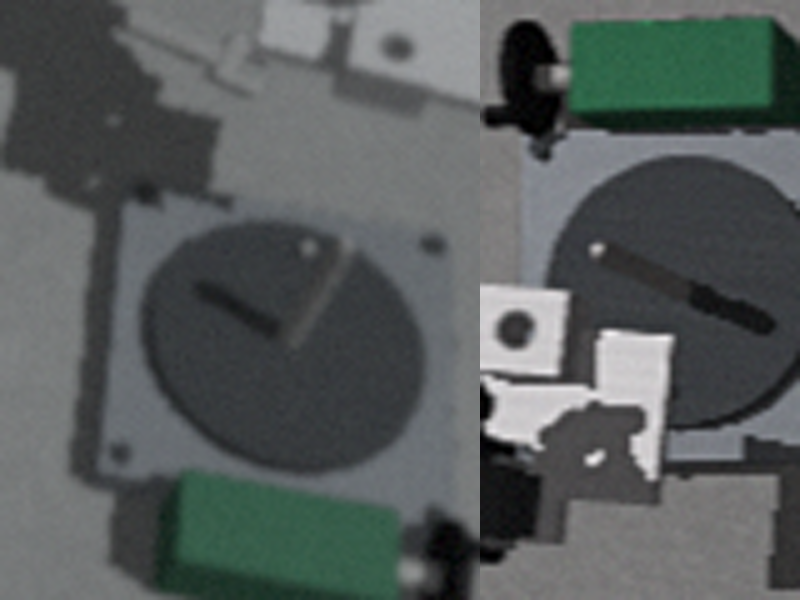

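In the scene half, the bore is at (397,47), the rod top at (346,245) and the pin at (308,248). In the top half, the bore is at (515,328) and the rod top at (598,250). I'll compare the two at the same calibration.

Run:
```python
from h import *
a=load('scene');b=load('top')
f=lambda u,v,x0,y0,k:((u+.5)/k-.5+x0,(v+.5)/k-.5+y0)
zb=.2452-.013+.03
def tri(pa,pb):
    A=[];y=[]
    for s,p in((a,pa),(b,pb)):
        c=-s['R'].T@s['t'];d=ray(s,*p,0)-c;d/=np.linalg.norm(d);M=np.eye(3)-np.outer(d,d);A.append(M);y.append(M@c)
    x,r,*_=np.linalg.lstsq(np.vstack(A),np.hstack(y),rcond=None);return x,r**.5
ba=f(397,47,350,200,5);bb=f(515-480,328,100,130,5);ra=f(346,245,350,200,5);rb=f(598-480,250,100,130,5);pa=f(308,248,350,200,5);pb=f(585-440,312,100,130,4)
print('bore',ray(a,*ba,zb),ray(b,*bb,zb),tri(ba,bb))
print('rod',ray(a,*ra,.159),ray(b,*rb,.159),tri(ra,rb))
print('pin',ray(a,*pa,.051),ray(b,*pb,.051),tri(pa,pb))
# disc centre by ellipse fit on plane .042
for s in(a,b):
    P=cloud(s);g=s['image'].astype(int)
    m=(g.max(-1)<85)&(abs(P[...,2]-.0415)<.004)&(np.hypot(P[...,0]-.576,P[...,1]-.204)<.1)
    c,_=cv2.findContours(cv2.morphologyEx(m.astype(np.uint8),cv2.MORPH_OPEN,np.ones((3,3))),0,1);c=max(c,key=cv2.contourArea)[:,0]
    q=np.array([ray(s,*p,.042)[:2] for p in c]);
    for _ in range(4):
        A=np.c_[2*q,np.ones(len(q))];x=np.linalg.lstsq(A,(q**2).sum(1),rcond=None)[0];r=np.hypot(*(q-x[:2]).T);q=q[abs(r-np.median(r))<.003]
    print('disc',x[:2],np.median(r),len(q))
```

```text
bore [0.51759158 0.1981976  0.2622    ] [0.51712319 0.19717392 0.2622    ] (array([0.51720153, 0.19798586, 0.26143229]), array([0.00059941]))
rod [0.5763117  0.20423008 0.159     ] [0.57425388 0.20280693 0.159     ] (array([0.57476824, 0.20447531, 0.15621316]), array([0.00067278]))
pin [0.51664721 0.21034038 0.051     ] [0.51441614 0.20878082 0.051     ] (array([0.51477578, 0.21062045, 0.0476247 ]), array([0.0007439]))
disc [0.58133068 0.20302428] 0.07494121112188948 74
disc [0.58041172 0.19239165] 0.06547487783054841 67
```

Request:
drive_tool:
  motion:
    - [[1.5,0.2,0],[0,0,0],255]
    - [[3,0.3,0],[0,0,0],255]
    - [[4.5,0.5,0],[0,0,0],255]
    - [[5.5,0.6,0],[0,0,0],255]
    - [[5.8,0.6,-1],[0,0,-0.01],255]
    - [[5.8,0.6,-3],[0,0,-0.01],255]
    - [[5.8,0.6,-5],[0,0,-0.01],255]
    - [[5.8,0.6,-6],[0,0,-0.01],255]
    - [[5.8,0.6,-6.5],[0,0,-0.01],255]
    - [[5.8,0.6,-6.5],[0,0,-0.01],255]
    - [[5.8,0.6,-6.5],[0,0,-0.01],255]

```text
clock: 7.95
tool_pos: [0.4961, 0.216, 0.1814]
eef_rot: [-0.706, 0.035, -0.036, 0.706]
ft_force: [-0.3, 0.8, -5.9]
gripper_width: 0.348
```

Run:
```python
from h import *
a=snap('scene');b=snap('top');s=st();t=s['tool_pos']
o=np.zeros((600,800,3),np.uint8)
o[:,:480]=cv2.resize(a['image'][200:320,360:456],None,fx=5,fy=5,interpolation=2)
o[:,480:]=cv2.resize(b['image'][130:250,100:164],None,fx=5,fy=5,interpolation=2)
save(o,'c4')
```

```text
t 8.05 tcp [0.4963 0.2161 0.1818] jaw [ 0.995  -0.0998  0.0025] down [ 2.6e-03  7.0e-04 -1.0e+00] F [ 0.9 -0.4 -6.2] M [ 0.06  0.22 -0.01] w 0.345
```

View pics/c4.png

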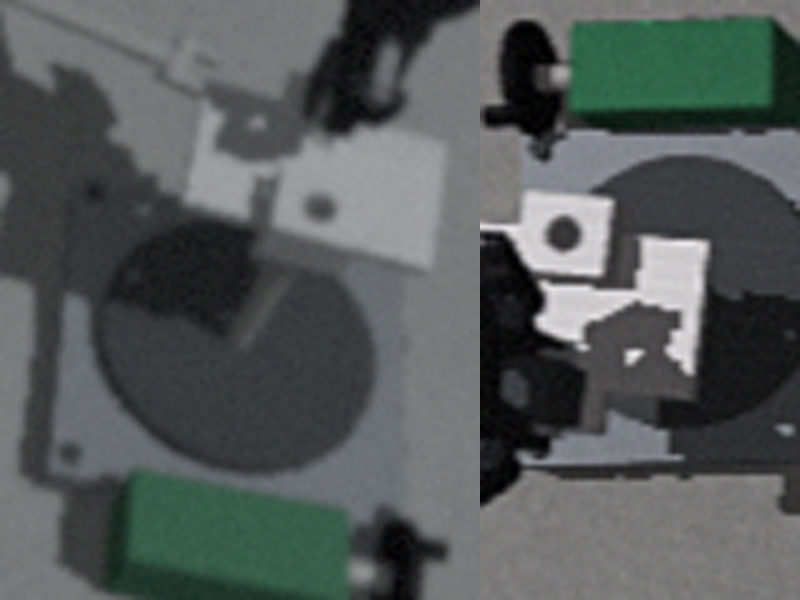

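The bore is now at scene (320,207) and top (563,233), above the rod, which shows below the boss. I'll check how far off it is.

Run:
```python
from h import *
a=load('scene');b=load('top')
f=lambda u,v,x0,y0,k:((u+.5)/k-.5+x0,(v+.5)/k-.5+y0)
print(ray(a,*f(320,207,360,200,5),.1988),ray(b,*f(563-480,233,100,130,5),.1988))
```

```text
[0.57527359 0.20514842 0.1988    ] [0.57499014 0.20402529 0.1988    ]
```

Request:
drive_tool:
  motion:
    - [[0,-0.1,0],[0,0,0],255]
    - [[0,-0.1,-0.4],[0,0,0],255]
    - [[0,-0.1,-0.8],[0,0,0],255]
    - [[0,-0.1,-1.1],[0,0,0],255]
    - [[0,-0.1,-1.3],[0,0,0],255]
    - [[0,-0.1,-1.5],[0,0,0],255]
    - [[0,-0.1,-1.5],[0,0,0],255]

```text
clock: 8.75
tool_pos: [0.4955, 0.2148, 0.1649]
eef_rot: [0.706, -0.036, 0.035, -0.706]
ft_force: [-0.4, -0.2, -6.8]
gripper_width: 0.345
```

Request:
drive_tool:
  motion:
    - [[0,0,-0.2],[0,0,0],255]
    - [[0,0,-0.4],[0,0,0],255]
    - [[0,0,-0.6],[0,0,0],255]
    - [[0,0,-0.8],[0,0,0],255]
    - [[0,0,-1.0],[0,0,0],255]
    - [[0,0,-1.2],[0,0,0],255]
    - [[0,0,-1.2],[0,0,0],255]

```text
clock: 9.45
tool_pos: [0.4954, 0.2148, 0.1529]
eef_rot: [0.706, -0.036, 0.035, -0.706]
ft_force: [0.1, 0.2, -6.0]
gripper_width: 0.344
```

Request:
drive_tool:
  motion:
    - [[0,0,-0.3],[0,0,0],255]
    - [[0,0,-0.7],[0,0,0],255]
    - [[0,0,-1.1],[0,0,0],255]
    - [[0,0,-1.5],[0,0,0],255]
    - [[0,0,-1.9],[0,0,0],255]
    - [[0,0,-2.3],[0,0,0],255]
    - [[0,0,-2.6],[0,0,0],255]
    - [[0,0,-2.8],[0,0,0],255]
    - [[0,0,-2.8],[0,0,0],255]

```text
clock: 10.35
tool_pos: [0.4955, 0.2148, 0.1249]
eef_rot: [0.706, -0.036, 0.035, -0.706]
ft_force: [-0.6, 0.1, -6.5]
gripper_width: 0.341
```

```bash
python3 -c "
from h import *
st()"
```

```text
t 10.35 tcp [0.4955 0.2148 0.1249] jaw [ 9.95e-01 -9.98e-02 -6.00e-04] down [-6.e-04 -2.e-04 -1.e+00] F [-0.6  0.1 -6.5] M [ 0.09  0.21 -0.03] w 0.341
```

Free on the rod with no side force. I continue down to just above the pin.

Request:
drive_tool:
  motion:
    - [[0,0,-0.4],[0,0,0],255]
    - [[0,0,-1.0],[0,0,0],255]
    - [[0,0,-1.6],[0,0,0],255]
    - [[0,0,-2.2],[0,0,0],255]
    - [[0,0,-2.8],[0,0,0],255]
    - [[0,0,-3.4],[0,0,0],255]
    - [[0,0,-4.0],[0,0,0],255]
    - [[0,0,-4.6],[0,0,0],255]
    - [[0,0,-5.0],[0,0,0],255]
    - [[0,0,-5.3],[0,0,0],255]
    - [[0,0,-5.3],[0,0,0],255]

```text
clock: 11.45
tool_pos: [0.4954, 0.2147, 0.0718]
eef_rot: [0.706, -0.036, 0.035, -0.706]
ft_force: [-0.1, 0.2, -6.0]
gripper_width: 0.342
```

```bash
python3 -c "
from h import *
st();b=snap('top');a=snap('scene')
o=np.zeros((600,800,3),np.uint8)
o[:,:480]=cv2.resize(a['image'][200:320,360:456],None,fx=5,fy=5,interpolation=2)
o[:,480:]=cv2.resize(b['image'][140:240,110:164],(320,600),interpolation=2)
save(o,'c5')"
```

```text
t 11.45 tcp [0.4954 0.2147 0.0718] jaw [ 9.95e-01 -9.99e-02 -9.00e-04] down [-9.e-04 -3.e-04 -1.e+00] F [-0.1  0.2 -6. ] M [0.05 0.18 0.06] w 0.342
```

View pics/c5.png

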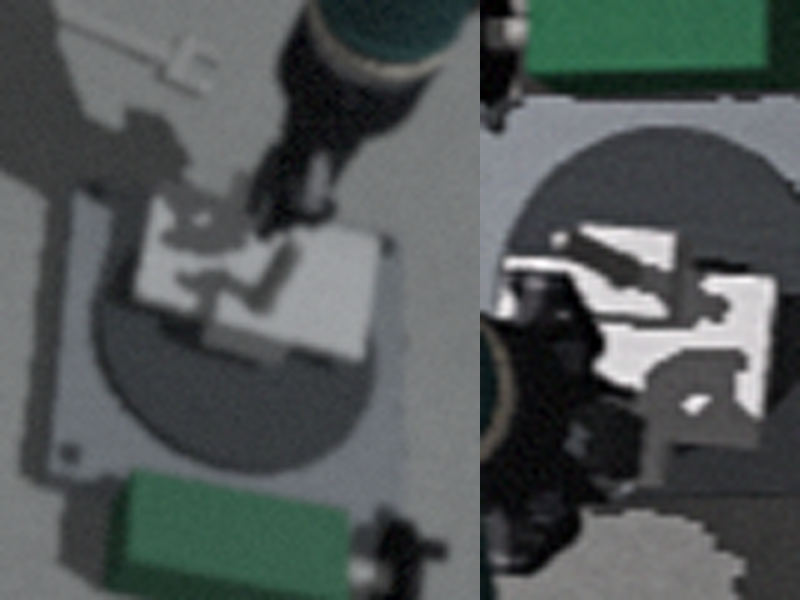

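The arm is on the rod (tip at top crop (560,240)), square and clear. I now lower gently towards the pin's top, watching the force.

Request:
drive_tool:
  motion:
    - [[0,0,-0.2],[0,0,0],255]
    - [[0,0,-0.4],[0,0,0],255]
    - [[0,0,-0.6],[0,0,0],255]
    - [[0,0,-0.7],[0,0,0],255]
    - [[0,0,-0.8],[0,0,0],255]
    - [[0,0,-0.8],[0,0,0],255]

```text
clock: 12.15
tool_pos: [0.4956, 0.2148, 0.0641]
eef_rot: [0.706, -0.035, 0.035, -0.706]
ft_force: [0.3, -0.2, -6.3]
gripper_width: 0.34
```

Request:
drive_tool:
  motion:
    - [[0,0,-0.05],[0,0,0],255]
    - [[0,0,-0.1],[0,0,0],255]
    - [[0,0,-0.15],[0,0,0],255]
    - [[0,0,-0.2],[0,0,0],255]
    - [[0,0,-0.2],[0,0,0],255]

```text
clock: 12.65
tool_pos: [0.4956, 0.2148, 0.0622]
eef_rot: [0.706, -0.035, 0.035, -0.706]
ft_force: [-0.2, -0.1, -5.4]
gripper_width: 0.339
```

Request:
drive_tool:
  motion:
    - [[0,0,-0.05],[0,0,0],255]
    - [[0,0,-0.1],[0,0,0],255]
    - [[0,0,-0.1],[0,0,0],255]

```text
clock: 12.95
tool_pos: [0.4956, 0.2148, 0.0612]
eef_rot: [0.706, -0.035, 0.035, -0.706]
ft_force: [-0.3, 0.3, -6.4]
gripper_width: 0.342
```

Request:
drive_tool:
  motion:
    - [[0,0,-0.05],[0,0,0],255]
    - [[0,0,-0.1],[0,0,0],255]
    - [[0,0,-0.1],[0,0,0],255]

```text
clock: 13.25
tool_pos: [0.4956, 0.2148, 0.0602]
eef_rot: [0.706, -0.035, 0.035, -0.706]
ft_force: [-0.5, 0.0, -6.2]
gripper_width: 0.343
```

Request:
drive_tool:
  motion:
    - [[0,0,-0.05],[0,0,0],255]
    - [[0,0,-0.1],[0,0,0],255]
    - [[0,0,-0.15],[0,0,0],255]
    - [[0,0,-0.2],[0,0,0],255]
    - [[0,0,-0.2],[0,0,0],255]

```text
clock: 13.75
tool_pos: [0.4956, 0.2148, 0.0582]
eef_rot: [0.706, -0.035, 0.035, -0.706]
ft_force: [-0.0, -0.5, -6.8]
gripper_width: 0.342
```

Request:
drive_tool:
  motion:
    - [[0,0,-0.05],[0,0,0],255]
    - [[0,0,-0.1],[0,0,0],255]
    - [[0,0,-0.1],[0,0,0],255]

```text
clock: 14.05
tool_pos: [0.4956, 0.2148, 0.0572]
eef_rot: [0.706, -0.035, 0.035, -0.706]
ft_force: [0.5, 0.1, -5.7]
gripper_width: 0.345
```

Request:
drive_tool:
  motion:
    - [[0,0,-0.05],[0,0,0],255]
    - [[0,0,-0.1],[0,0,0],255]
    - [[0,0,-0.1],[0,0,0],255]

```text
clock: 14.35
tool_pos: [0.4956, 0.2148, 0.0562]
eef_rot: [0.706, -0.035, 0.035, -0.706]
ft_force: [-0.3, 0.4, -6.3]
gripper_width: 0.342
```

Request:
drive_tool:
  motion:
    - [[0,0,-0.05],[0,0,0],255]
    - [[0,0,-0.05],[0,0,0],255]
    - [[0,0,-0.05],[0,0,0],255]

```text
clock: 14.65
tool_pos: [0.4957, 0.2148, 0.0558]
eef_rot: [0.706, -0.035, 0.035, -0.706]
ft_force: [-0.3, 0.1, -6.0]
gripper_width: 0.345
```

Request:
drive_tool:
  motion:
    - [[0,0,-0.05],[0,0,0],255]
    - [[0,0,-0.05],[0,0,0],255]
    - [[0,0,-0.05],[0,0,0],255]

```text
clock: 14.95
tool_pos: [0.4957, 0.2148, 0.0553]
eef_rot: [0.706, -0.035, 0.035, -0.706]
ft_force: [-1.0, -0.2, -6.9]
gripper_width: 0.346
```

Request:
drive_tool:
  motion:
    - [[0,0,-0.05],[0,0,0],255]
    - [[0,0,-0.05],[0,0,0],255]
    - [[0,0,-0.05],[0,0,0],255]

```text
clock: 15.25
tool_pos: [0.4957, 0.2148, 0.0548]
eef_rot: [0.706, -0.035, 0.035, -0.706]
ft_force: [-0.5, -0.7, -6.3]
gripper_width: 0.345
```

Request:
drive_tool:
  motion:
    - [[0,0,-0.05],[0,0,0],255]
    - [[0,0,-0.05],[0,0,0],255]
    - [[0,0,-0.05],[0,0,0],255]

```text
clock: 15.55
tool_pos: [0.4958, 0.2149, 0.0546]
eef_rot: [-0.706, 0.035, -0.035, 0.706]
ft_force: [-0.9, 0.5, -5.1]
gripper_width: 0.345
```

Request:
drive_tool:
  motion:
    - [[0,0,-0.05],[0,0,0],255]
    - [[0,0,-0.05],[0,0,0],255]
    - [[0,0,-0.05],[0,0,0],255]

```text
clock: 15.85
tool_pos: [0.4958, 0.2149, 0.0545]
eef_rot: [-0.706, 0.035, -0.036, 0.706]
ft_force: [-3.3, -1.3, 0.2]
gripper_width: 0.342
```

```bash
cat >> h.py <<'E'
def plate():
    s=st();t=s['tool_pos']
    for n in('scene','top'):
        a=snap(n);P=cloud(a);x,y,z=np.moveaxis(P,-1,0);g=a['image'].min(-1)
        # arm frame
        c,sn=np.cos(-.1),np.sin(-.1);dx,dy=x-.5753,y-.2035;u=c*dx+sn*dy;v=-sn*dx+c*dy
        m=(u<-.02)&(u>-.07)&(abs(v)>.025)&(abs(v)<.06)&(abs(z-.055)<.02)&(g>110)
        q=np.c_[u,v,np.ones_like(u).ravel().reshape(u.shape)].reshape(-1) if 0 else np.c_[u[m],v[m],np.ones(m.sum())]
        d=(np.hypot(dx,dy)<.07)&(u>.01)&(abs(v)>.03)&(z>.03)&(z<.046)
        print(n,'plate z',np.median(z[m]).round(4),m.sum(),'slope',np.linalg.lstsq(q,z[m],rcond=None)[0].round(4),'disc z',np.median(z[d]).round(4),d.sum())
E
python3 -c "
from h import *
plate()"
```

```text
t 15.85 tcp [0.4958 0.2149 0.0545] jaw [ 9.95e-01 -9.98e-02  6.00e-04] down [ 6.e-04  1.e-04 -1.e+00] F [-3.3 -1.3  0.2] M [-0.13  0.42  0.  ] w 0.342
scene plate z 0.0512 231 slope [0.0084 0.0003 0.0515] disc z 0.0411 309
top plate z 0.0505 66 slope [0.0125 0.0036 0.0509] disc z 0.0408 295
```

Contact came at TCP z 0.0545, with Fz rising from -6.3 to 0.2 N. The plate's top is 10 mm above the disc in both views, so the slot is over the pin and the arm is home. Now I let go and rise straight up.

Request:
drive_tool:
  motion:
    - [[0,0,0],[0,0,0],150]
    - [[0,0,0],[0,0,0],130]
    - [[0,0,0],[0,0,0],110]
    - [[0,0,0],[0,0,0],95]
    - [[0,0,0],[0,0,0],95]
    - [[0,0,0],[0,0,0],95]

```text
clock: 16.55
tool_pos: [0.4958, 0.2149, 0.0539]
eef_rot: [-0.706, 0.035, -0.035, 0.706]
ft_force: [-0.3, 0.4, 0.0]
gripper_width: 0.626
```

Request:
drive_tool:
  motion:
    - [[0,0,0.5],[0,0,0],95]
    - [[0,0,1.5],[0,0,0],95]
    - [[0,0,3],[0,0,0],95]
    - [[0,0,5],[0,0,0],95]
    - [[0,0,8],[0,0,0],95]
    - [[0,0,12],[0,0,0],95]
    - [[0,0,16],[0,0,0],95]
    - [[-5,0,18],[0,0,0],95]
    - [[-10,0,18],[0,0,0],95]
    - [[-14,0,18],[0,0,0],95]
    - [[-14,0,18],[0,0,0],95]

```text
clock: 17.65
tool_pos: [0.3518, 0.2149, 0.236]
eef_rot: [-0.706, 0.034, -0.035, 0.707]
ft_force: [1.7, -0.8, -0.1]
gripper_width: 0.627
```

```bash
python3 -c "
from h import *
plate()
a=load('scene');b=load('top')
o=np.zeros((600,800,3),np.uint8)
o[:,:480]=cv2.resize(a['image'][200:320,360:456],None,fx=5,fy=5,interpolation=2)
o[:,480:]=cv2.resize(b['image'][130:250,110:174],None,fx=5,fy=5,interpolation=2)
save(o,'c6')"
```

```text
t 17.65 tcp [0.3518 0.2149 0.236 ] jaw [ 0.9953 -0.097   0.0018] down [ 0.002   0.0018 -1.    ] F [ 1.7 -0.8 -0.1] M [-0.01  0.01  0.01] w 0.627
scene plate z 0.0514 346 slope [0.0107 0.001  0.0518] disc z 0.0414 304
top plate z 0.0506 419 slope [-0.0063  0.0027  0.0503] disc z 0.0406 287
```

View pics/c6.png

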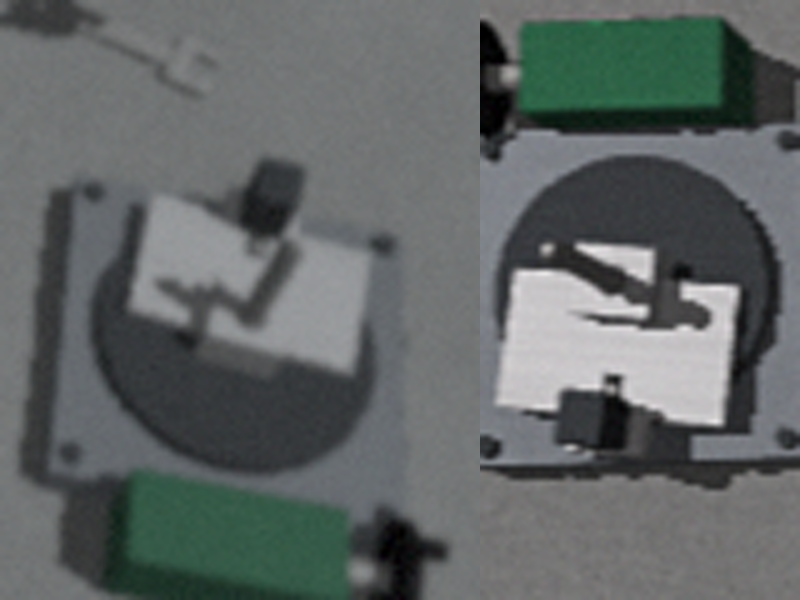

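The arm lies flat on the disc with the rod through its boss, and the block is on the open side at top (590,420), away from the gearbox. The gripper is clear.

```bash
python3 -c "
from h import *
print(robot.sign_off())"
```

```text
the job is handed in; nothing more can be done
None
```

The large grey swing arm is on the station, fully home on the disc, and I have handed the job in. I lifted it out of the tray by its dark grip block, with the jaws along the arm, and lowered it square over the rod at the yaw measured from the pin (about -0.10 rad).

- **Slot and pin:** the slot dropped over the pin on the first descent with no contact at pin height, so no to-and-fro swing was needed. Contact came only at the disc, as a change of about 6 N.
- **Last checks:** both views put the plate's top 10 mm above the disc, which is the plate's own thickness. The fitted slope is at most 0.011, and the two views disagree on its sign, so I take it as noise.
- **Release:** the grip block is on the open side away from the gearbox, and the gripper is open and clear. The robot's clock read about 17.7 s.
- **Disagreements:** the two cameras differ by 1–2 mm on the rod and pin positions. Both read the disc about 1 mm low. I held the arm about 3.7 mm off-centre across the block and corrected for it. My circle fit of the disc's outline failed, because the plate hid part of it, and I did not use it.

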